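# Put the impact sockets back in their holder blocks

### The arm

A 6-joint arm with a two-finger parallel gripper is mounted at the origin on the work surface. World frame = base frame: x ahead of the robot, y to its left, z up, the work surface at z = 0. Lengths are in mm, angles in rad, forces in N, time in s.
With the tool pointing down it reaches from about 350 to 775 mm from the base axis. Payload 7.3 kg.
Tool frame: the origin (TCP) lies on the centre line of the jaws, within the pads' length; the fingertips stand 22 mm ahead of it and the grasp point (between the pads) lies 3 mm ahead of it; z points along the fingers, y is the direction in which the jaws open and shut (so a half turn about z gives the same grasp; the last joint's range is limited). The gripper opens to 92 mm and grips with 3 to 60 N. Pads are 19 mm wide; open, the fingers measure 130 mm over their backs; the gripper's body (75 mm by 190 mm) begins 47 mm behind the grasp point.
Start: joints at [1.028, 0.342, 1.524, -0, 1.275, -0.146], TCP at [202.883, 484.233, 248.741] pointing down, gripper open.
Joint ranges: [-2.53, 2.53], [-0.77, 2.02], [0.04, 2.7], [-1, 4.14], [0.28, 2.66], [-3.11, 3.11]. Speed limits (rad/s): [2.57, 2.57, 3.14, 3.14, 3.14, 3.14].

### API

Orientations are given as [roll, pitch, yaw] about the fixed x, y, z axes, in that order (R = Rz(yaw) Ry(pitch) Rx(roll)).
In Python, from plant import get_obs, capture, bot, spot_in gives the robot as it stands.
- The arm moves only by the shell command python3 -m handwheel 'ROWS' [OPENING]. ROWS is JSON, a list of rows, each a list of 2 entries, a list of its own where there are three numbers: the shift along the world's x, y, z in mm, then the turn, a rotation vector about the world's x, y, z in rad. In form: [[[x, y, z], [wx, wy, wz]], ...]. A call has 1 to 12 rows; each row shifts and turns the commanded pose from where the row before left it; what a row does not reach is not made up. A row lasts 1/8 s, in which the tool goes at most 62.5 mm and 10.7 degrees, less where a joint would pass 70% of its speed; a pose out of reach is approached as far as the arm can. A call is refused whole if a number of a shift passes 62.5 or a number of a turn 0.188, either way. A call with a gripper value outside its range is refused whole. OPENING is the closure, from 0 (fully open) to 1 (shut), set as the call begins (- or left out, the last holds). The fingers move at their own pace and stop on an object; the grip force is fixed at half the most. Time passes only in rows, so rows that do not move let the fingers close. It gives the time, the measured TCP pose, the force and the opening at its end, in the units of the state.
- get_obs(): the state, without advancing time (a new reading comes with each control period).
- capture(name): name is "side" or "top"; returns a dict with "img" (480x640x3 uint8, red, green, blue), "fx", "fy", "cx", "cy" (pixels), "cam_to_world" (4x4, takes a point from camera to world coordinates). Camera axes: x right, y up, looking along -z (the intrinsics and any distortion apply to the point x, -y, -z); pixel columns grow to the right and rows downward; lengths in mm; the calibration is good to about 2 mm. A picture is of the moment at which its call begins. There is no depth.
- bot.close_job(): hands the job in, once; it reports no verdict.
Trained networks look in the newest picture that a camera, given by its name, has taken for a name from the list of things; names that differ only in an ending like _2 or _b are one class to them, and where a whole thing is asked for, a point or a joint stands for the part that bears it (a point fixed in the world has none). Each returns a list of dicts, best first, with "score" (0 to 1); they miss things now and then, are a little off and sometimes report something else, mostly with a low value. They report only what shows in the picture. A call takes as long as a camera call. They do not tell look-alikes from the thing itself.
- spot_in(thing, camera): "xyz" ([x, y, z] in mm, in the coordinates of the camera as it stood for that picture, good to about 4 mm: the middle of the surface that is visible of it).
The state is a dict: "time": time; "joint_positions": joint angles; "dq": joint speeds; "tau": joint torques, N m; "tool_pos": TCP position; "tcp_rot": TCP orientation; "contact_force": force on the tool from outside, world axes, zero at the start; "moment": the same for the moment, N m; "grip_width": finger opening in mm.
Only numpy, scipy, OpenCV 4.12 (cv2) and the standard library are available. Lean on these libraries where they do the work, as an engineer would, in place of code of your own. Each camera call takes 0.05 s, during which the arm holds its last target. There are 200 camera calls.

### The job

Put the four loose black sockets away, one by one, each standing upright and fully down in the wooden block that belongs to its size: the smallest socket in the smallest pocket, the next size in the next, and so on up to the largest in the largest. Leave the oil filter and the big bolt standing where they are.

Things in the scene. Friction and masses are not known exactly. Their poses are not given: they have to be found in the camera images.
- socket_a_center (a point): the smallest of the four impact sockets: a blackened-steel round socket, 22 mm in diameter and 60 mm long, standing loose and upright with its open six-sided mouth up, about 100 g. The point is its centre, half-way up (30 mm above its foot); z is its axis, up.
- block_a_pocket (a point): the smallest of the four wooden holder blocks, square, 68 x 68 mm and 22 mm high, fixed to the bench, with one round pocket 38 mm wide and 14 mm deep in the middle of its top, open above. The point is the centre of the pocket's floor, 8 mm above the bench; z is up, x and y lie along the block's sides.
- socket_b_center (a point): the second smallest of the four impact sockets: a blackened-steel round socket, 32 mm in diameter and 64 mm long, standing loose and upright with its open six-sided mouth up, about 220 g. The point is its centre, half-way up (32 mm above its foot); z is its axis, up.
- block_b_pocket (a point): the second smallest of the four wooden holder blocks, square, 78 x 78 mm and 22 mm high, fixed to the bench, with one round pocket 48 mm wide and 14 mm deep in the middle of its top, open above. The point is the centre of the pocket's floor, 8 mm above the bench; z is up, x and y lie along the block's sides.
- socket_c_center (a point): the second largest of the four impact sockets: a blackened-steel round socket, 42 mm in diameter and 70 mm long, standing loose and upright with its open six-sided mouth up, about 400 g. The point is its centre, half-way up (35 mm above its foot); z is its axis, up.
- block_c_pocket (a point): the second largest of the four wooden holder blocks, square, 88 x 88 mm and 22 mm high, fixed to the bench, with one round pocket 58 mm wide and 14 mm deep in the middle of its top, open above. The point is the centre of the pocket's floor, 8 mm above the bench; z is up, x and y lie along the block's sides.
- socket_d_center (a point): the largest of the four impact sockets: a blackened-steel round socket, 54 mm in diameter and 78 mm long, standing loose and upright with its open six-sided mouth up, about 620 g. The point is its centre, half-way up (39 mm above its foot); z is its axis, up.
- block_d_pocket (a point): the largest of the four wooden holder blocks, square, 100 x 100 mm and 22 mm high, fixed to the bench, with one round pocket 70 mm wide and 14 mm deep in the middle of its top, open above. The point is the centre of the pocket's floor, 8 mm above the bench; z is up, x and y lie along the block's sides.
- filter_center (a point): an oil filter: a white can 66 mm in diameter and 78 mm high with a fluted top and an orange band, standing loose and upright. The point is its centre, 39 mm above its foot. Not a socket: it stays where it is.
- bolt_center (a point): a big bright-steel hexagon bolt standing loose on its head: head 42 mm across its corners and 15 mm high, threaded shank 24 mm in diameter pointing up, 77 mm high in all. The point is on its axis 38.5 mm above its foot. Not a socket: it stays where it is.
There are look-alikes about, which are no part of the job. Leave any yellow look-alike of the part that bears socket_d_center alone. What is shaped like the part that bears socket_b_center but green is not meant.

How it is judged:
By the outcome, as a careful person would: the job done as asked, in the order asked, and still so for the second after the job is handed in, with the robot touching nothing.
It also fails if it takes over 109 s, if anything falls off the work surface, if the arm or the gripper's body presses on something with over 40 N, if the wrist force passes 120 N, or if a joint passes its speed limit or range.

## Working session

There is one attempt and no reset: what is moved stays moved. The work goes in short steps, Python scripts to look and compute and a shell command to move; the robot and the scene stay as the last step left them, time stands still between calls to the robot, and variables do not carry over. Pictures are saved under pics/ and viewed, about 12 in all and at most 16, crops included, and the job is handed in when it is done.

```bash
mkdir -p pics
cat > h.py <<'E'
import numpy as np, cv2
from plant import get_obs, capture, bot, spot_in
def ray(c,u,v):
    M=np.array(c["cam_to_world"]); d=np.array([(u-c["cx"])/c["fx"],-(v-c["cy"])/c["fy"],-1.])
    return M[:3,3],M[:3,:3]@d
def at(c,u,v,z):
    o,d=ray(c,u,v); return o+d*(z-o[2])/d[2]
def proj(c,p):
    M=np.array(c["cam_to_world"]); q=M[:3,:3].T@(np.array(p)-M[:3,3]); return c["cx"]+c["fx"]*q[0]/-q[2], c["cy"]-c["fy"]*q[1]/-q[2]
def save(c,n): cv2.imwrite("pics/"+n,c["img"][:,:,::-1])
E
python3 - <<'E'
from h import *
print(get_obs())
for n in("top","side"):
    c=capture(n); save(c,n+"1.png"); print(n,{k:c[k] for k in c if k!="img"})
    M=np.array(c["cam_to_world"])
    for t in["socket_a_center","block_a_pocket","filter_center","bolt_center"]:
        for r in spot_in(t,n):
            w=M[:3,:3]@r["xyz"]+M[:3,3]; print(t,round(r["score"],2),w.round(),np.round(proj(c,w)))
E
```

```text
{'time': 0.0, 'joint_positions': array([ 1.02800036e+00,  3.42711522e-01,  1.52505056e+00, -1.57787034e-05,
        1.27537225e+00, -1.45962968e-01]), 'dq': array([ 0.00071039, -0.00048991, -0.00037721, -0.00102293, -0.00192757,
        0.00110293]), 'tau': array([ 2.70572364e-04, -4.31245279e+01, -2.44220781e+01,  7.16474955e-02,
        5.59645495e-02, -1.53433466e-04]), 'tool_pos': array([202.67839811, 483.88573953, 248.03903815]), 'tcp_rot': array([-3.14006518e+00, -2.09301730e-04,  2.74476410e+00]), 'contact_force': array([ 0.37247063, -1.0506923 , -0.07825764]), 'moment': array([-0.08317015,  0.05589409, -0.01200572]), 'grip_width': 91.98798933275415}
top {'fx': 575.2226488970038, 'fy': 575.2226488970038, 'cx': 323.84357503578116, 'cy': 244.16114581721834, 'cam_to_world': array([[ 2.16708117e-02,  9.85872491e-01, -1.66089755e-01,
         3.44076860e+02],
       [-9.99763757e-01,  2.10913133e-02, -5.25226011e-03,
         1.18296583e+01],
       [-1.67500772e-03,  1.66164338e-01,  9.86096652e-01,
         1.22468447e+03],
       [ 0.00000000e+00,  0.00000000e+00,  0.00000000e+0
[... 245 characters left out ...]
.7510126437534, 'fy': 553.7510126437534, 'cx': 324.81418418528193, 'cy': 233.14736538069934, 'cam_to_world': array([[ 7.34864541e-01,  3.27727892e-01, -5.93774819e-01,
        -2.55729459e+02],
       [-6.78212805e-01,  3.53522211e-01, -6.44243306e-01,
        -8.27013766e+02],
       [-1.22391379e-03,  8.76137247e-01,  4.82060190e-01,
         7.10501689e+02],
       [ 0.00000000e+00,  0.00000000e+00,  0.00000000e+00,
         1.00000000e+00]])}
socket_a_center 0.73 [ 627. -244.   38.] [440. 276.]
block_a_pocket 0.7 [ 427. -254.   21.] [382. 322.]
block_a_pocket 0.54 [ 533. -390.   22.] [470. 331.]
filter_center 0.64 [658. -80.  46.] [393. 241.]
bolt_center 0.57 [420. 245.  36.] [235. 229.]
```

View pics/top1.png

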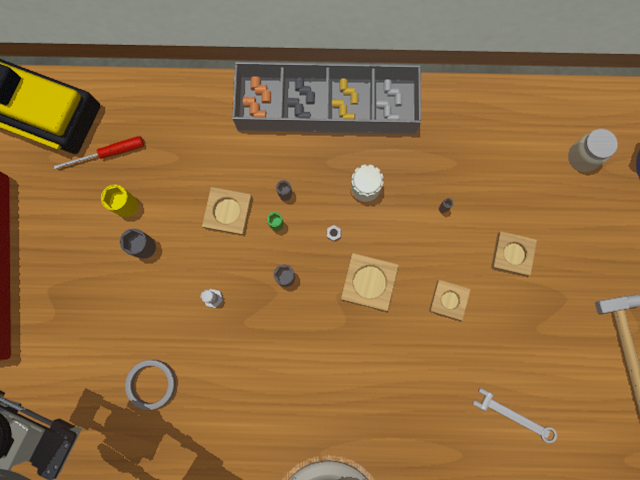

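View pics/side1.png

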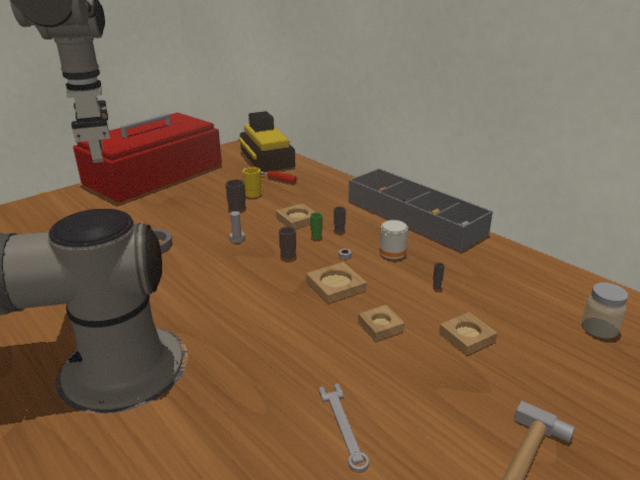

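```bash
cat > m.py <<'E'
from h import *
from scipy.optimize import minimize
def sil(c,x,y,z0,r,h,sh=1):
    t=np.linspace(0,2*np.pi,40); P=[proj(c,(x+r*np.cos(a),y+r*np.sin(a),z)) for z in(z0,z0+h) for a in t]
    m=np.zeros((480,640),np.uint8); cv2.fillConvexPoly(m,cv2.convexHull((np.array(P)*16).round().astype(np.int32)),255,shift=4); return m>0
def mask(c):
    f=c["img"].astype(int); mx=f.max(2); mn=f.min(2); return ((mx-mn)<25)&(mx<110)
def fit(c,x,y,z0,r,h):
    k=mask(c); best=(-1,)
    for s,n in((4,6),(1,5)):
        bx,by=(x,y) if best[0]<0 else best[1:]
        for dx in range(-n,n+1):
            for dy in range(-n,n+1):
                S=sil(c,bx+s*dx,by+s*dy,z0,r,h); D=cv2.dilate(S.astype(np.uint8),np.ones((9,9)))>0
                i=(S&k).sum()/max(1,(S|(k&D)).sum())
                if i>best[0]: best=(i,bx+s*dx,by+s*dy)
    return best
S=dict(a=(11,60),b=(16,64),c=(21,70),d=(27,78))
E
python3 - <<'E'
from m import *
ct=capture("top"); cs=capture("side")
px=dict(a=(446,206),b=(284,190),c=(285,275),d=(137,243))
for k in S:
    r,h=S[k]; g=at(ct,*px[k],h*.6)
    print(k,g.round(),"top",np.round(fit(ct,g[0],g[1],0,r,h),2),"side",np.round(fit(cs,g[0],g[1],0,r,h),2))
# blocks: light wood threshold
hsv=cv2.cvtColor(ct["img"],cv2.COLOR_RGB2HSV)
for k,u in dict(a=(450,300),b=(515,254),c=(228,211),d=(370,282)).items():
    m=np.zeros((480,640),np.uint8); w=((hsv[...,2]>150)&(hsv[...,1]<155)&(hsv[...,1]>60)).astype(np.uint8)
    m[u[1]-40:u[1]+40,u[0]-40:u[0]+40]=w[u[1]-40:u[1]+40,u[0]-40:u[0]+40]
    cn=max(cv2.findContours(m,0,2)[0],key=cv2.contourArea)
    P=np.array([at(ct,*p[0],22)[:2] for p in cn],np.float32); print("block",k,cv2.minAreaRect(P))
for k,u in dict(green=(276,221),yellow=(118,200),filter=(367,182),bolt=(211,297),nut=(334,233)).items(): print(k,at(ct,*u,45).round())
E
```

```text
a [ 632. -239.   36.] top [ 4.7000e-01  6.3479e+02 -2.3680e+02] side [   0.7   634.79 -232.8 ]
b [659. 105.  38.] top [6.5000e-01 6.6078e+02 1.0434e+02] side [  0.71 654.78 109.34]
c [477.  97.  42.] top [  0.72 475.95 100.98] side [  0.79 479.95 109.98]
d [537. 406.  47.] top [  0.83 536.61 404.41] side [  0.81 535.61 413.41]
block a ((435.9884948730469, -248.52870178222656), (69.83712768554688, 69.5966796875), 74.29423522949219)
block b ((537.2332153320312, -386.5746154785156), (79.90912628173828, 80.0436782836914), 77.53886413574219)
block c ((617.337890625, 229.6063995361328), (89.20985412597656, 90.3182373046875), 80.79302978515625)
block d ((470.51043701171875, -79.48836517333984), (102.159423828125, 102.10442352294922), 76.89344024658203)
green [590. 119.  45.]
yellow [628. 454.  45.]
filter [678. -70.  45.]
bolt [428. 247.  45.]
nut [567.  -3.  45.]
```

Run:
```python
from m import *
ct=capture("top"); cs=capture("side")
E={'a':(635,-235),'b':(660,106),'c':(477,104),'d':(536,408)}
rows=[]
for c in(ct,cs):
    f=c["img"].copy(); t=[]
    for k,(x,y) in E.items():
        r,h=S[k]; u,v=map(int,proj(c,(x,y,h/2))); s=cv2.resize(f[v-24:v+24,u-24:u+24],(192,192),interpolation=2)
        for z in(0,h):
            P=np.array([proj(c,(x+r*np.cos(a),y+r*np.sin(a),z)) for a in np.linspace(0,6.29,50)]); P=((P-[u-24,v-24]+.5)*4).astype(np.int32)
            cv2.polylines(s,[P],False,(0,255,255) if z else (255,0,255))
        t.append(s)
    rows.append(np.hstack(t))
cv2.imwrite("pics/ov.png",np.vstack(rows)[:,:,::-1])
```

```text
(no output)
```

View pics/ov.png

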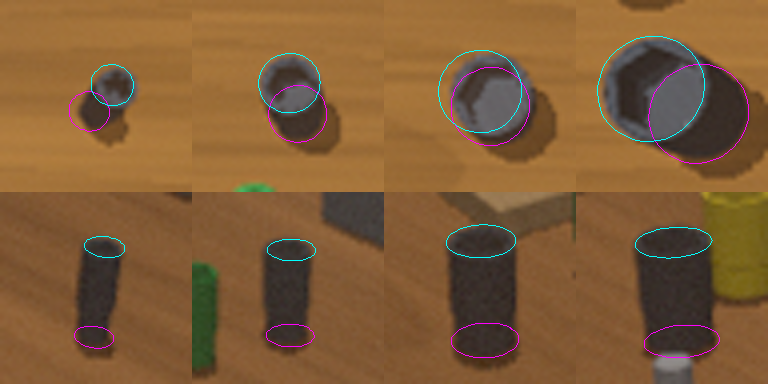

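```bash
python3 -m handwheel '[[[31,-51,0],[0,0,0]],[[31,-51,0],[0,0,0]],[[31,-51,0],[0,0,0]],[[31,-51,0],[0,0,0]],[[31,-51,0],[0,0,0]],[[31,-51,0],[0,0,0]],[[31,-51,0],[0,0,0]],[[31,-51,0],[0,0,0]],[[31,-51,0],[0,0,0]],[[31,-51,0],[0,0,0]],[[31,-51,0],[0,0,0]],[[31,-51,0],[0,0,0]]]' 0.3
python3 -m handwheel '[[[25,-44,-30],[0,0,0]],[[25,-44,-30],[0,0,0]],[[10,-21,-40],[0,0,0]],[[0,0,0],[0,0,0]],[[0,0,0],[0,0,0]]]'
python3 - <<'E'
from m import *
c=capture("top"); save(c,"t2.png"); s=capture("side"); o=get_obs()
cv2.imwrite("pics/t2c.png",cv2.resize(np.hstack([c["img"][150:270,370:530],s["img"][190:310,360:520]]),None,fx=2.5,fy=2.5)[:,:,::-1]);print(proj(c,o["tool_pos"]),proj(s,o["tool_pos"]))
E
```

```text
time: 2.2
tool_pos: [575.7, -129.6, 248.8]
tcp_rot: [3.141, 0.0, 2.745]
contact_force: [-0.0, 1.0, 0.5]
grip_width: 64.2
time: 2.82
tool_pos: [635.2, -236.2, 149.9]
tcp_rot: [3.141, 0.001, 2.745]
contact_force: [-0.2, 0.2, 0.1]
grip_width: 64.6
(np.float64(456.98204713203813), np.float64(190.1441460626845)) (np.float64(444.4647044660161), np.float64(227.94878896000387))
```

View pics/t2c.png

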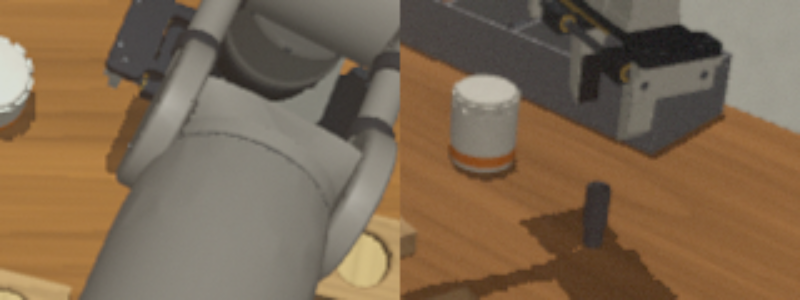

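The side view shows the small socket at about crop (596,215), below the open jaws at (611,95). The filter stays clear. Going down to grip.

```bash
python3 -m handwheel '[[[0,0,-40],[0,0,0]],[[0,0,-40],[0,0,0]],[[0,0,-29],[0,0,0]],[[0,0,0],[0,0,0]]]'
python3 -m handwheel '[[[0,0,0],[0,0,0]],[[0,0,0],[0,0,0]],[[0,0,0],[0,0,0]],[[0,0,0],[0,0,0]],[[0,0,0],[0,0,0]],[[0,0,0],[0,0,0]]]' 1
python3 -m handwheel '[[[0,0,50],[0,0,0]],[[0,0,60],[0,0,0]],[[0,0,0],[0,0,0]]]'
python3 - <<'E'
from m import *
s=capture("side"); cv2.imwrite("pics/s3.png",cv2.resize(s["img"][150:300,340:540],None,fx=3,fy=3)[:,:,::-1])
E
```

```text
time: 3.42
tool_pos: [634.2, -235.5, 39.2]
tcp_rot: [3.141, -0.003, 2.746]
contact_force: [0.4, 0.3, 0.4]
grip_width: 64.4
time: 4.18
tool_pos: [635.0, -236.8, 40.0]
tcp_rot: [3.142, 0.0, 2.745]
contact_force: [-0.2, 0.8, 1.2]
grip_width: 21.1
time: 4.55
tool_pos: [637.5, -238.1, 155.8]
tcp_rot: [-3.141, 0.011, 2.745]
contact_force: [-0.6, 0.7, -0.7]
grip_width: 21.6
```

View pics/s3.png

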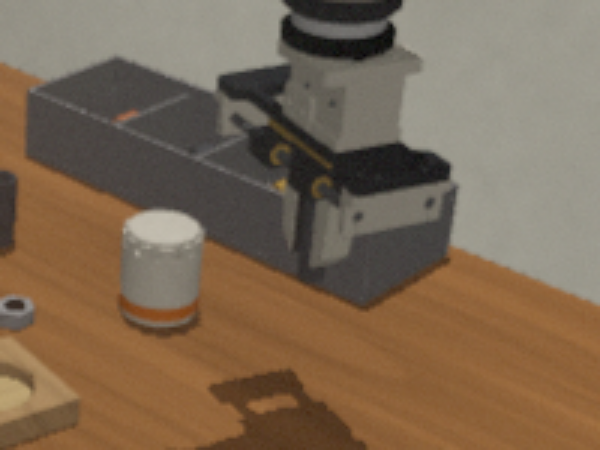

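Socket a is held (21.6 mm), and its foot shows under the fingers at (305,270). Carrying it to block a.

```bash
python3 -m handwheel '[[[-30,-2,0],[0,0,0]],[[-50,-3,0],[0,0,0]],[[-50,-3,0],[0,0,0]],[[-45,-3,0],[0,0,0]],[[-24,-1,0],[0,0,0]],[[0,0,-40],[0,0,0]],[[0,0,-30],[0,0,0]],[[0,0,0],[0,0,0]],[[0,0,0],[0,0,0]]]'
python3 - <<'E'
from m import *
s=capture("side"); print(get_obs()["tool_pos"]); cv2.imwrite("pics/s4.png",cv2.resize(s["img"][230:370,300:480],None,fx=3,fy=3)[:,:,::-1])
E
```

```text
time: 5.72
tool_pos: [436.0, -248.8, 79.9]
tcp_rot: [3.141, -0.0, 2.745]
contact_force: [0.6, -0.5, -1.1]
grip_width: 21.8
[ 436.33078551 -249.01641081   80.4096993 ]
```

View pics/s4.png

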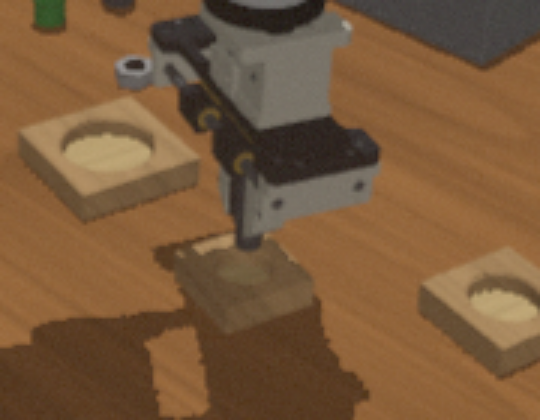

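The socket foot at (248,243) is lined up over block a's pocket (245,268). I lower it now (foot to about 8 mm), release and retreat.

```bash
python3 -m handwheel '[[[0,0,-18],[0,0,0]],[[0,0,-10],[0,0,0]],[[0,0,-3],[0,0,0]],[[0,0,0],[0,0,0]]]'
python3 -m handwheel '[[[0,0,0],[0,0,0]],[[0,0,0],[0,0,0]],[[0,0,0],[0,0,0]],[[0,0,0],[0,0,0]]]' 0.4
python3 -m handwheel '[[[0,0,50],[0,0,0]],[[0,0,60],[0,0,0]],[[0,0,20],[0,0,0]],[[35,49,0],[0,0,0]],[[35,50,0],[0,0,0]],[[35,50,0],[0,0,0]],[[35,50,0],[0,0,0]],[[35,50,0],[0,0,0]],[[35,50,0],[0,0,0]],[[14,54,0],[0,0,0]],[[0,0,0],[0,0,0]],[[0,0,0],[0,0,0]]]' 0.2
python3 - <<'E'
from m import *
c=capture("top"); s=capture("side"); print(get_obs()["tool_pos"]); 
print("a",fit(c,436,-249,8,11,60),fit(s,436,-249,8,11,60))
cv2.imwrite("pics/s5.png",cv2.resize(np.hstack([s["img"][190:360,280:440],c["img"][225:395,400:500]]),None,fx=3,fy=3)[:,:,::-1])
E
```

```text
time: 6.28
tool_pos: [436.0, -248.9, 49.0]
tcp_rot: [3.142, 0.0, 2.745]
contact_force: [-0.3, -0.1, -0.5]
grip_width: 21.2
time: 6.78
tool_pos: [435.9, -248.8, 48.8]
tcp_rot: [3.142, 0.0, 2.745]
contact_force: [-0.4, 0.1, -0.1]
grip_width: 53.7
time: 8.28
tool_pos: [659.5, 103.9, 178.3]
tcp_rot: [-3.141, -0.001, 2.745]
contact_force: [-0.2, -0.2, -0.7]
grip_width: 73.7
[659.63995536 102.76322872 178.78375346]
a (np.float64(0.44565217391304346), 435, -249) (np.float64(0.6573033707865169), 444, -237)
```

View pics/s5.png

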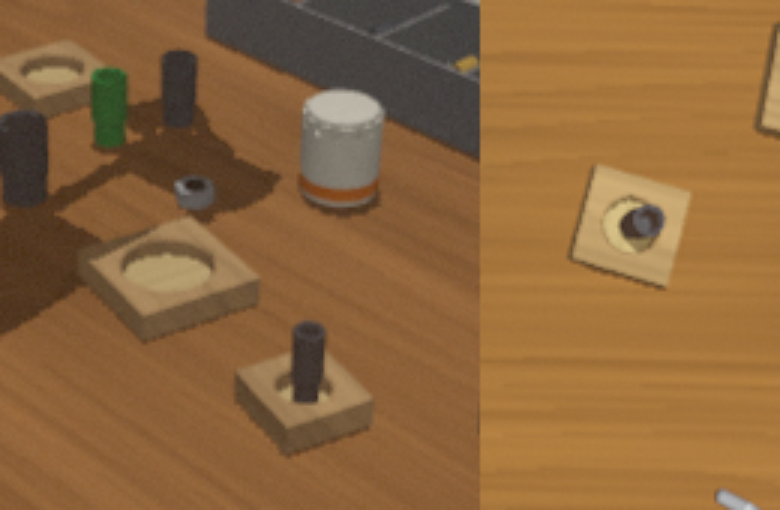

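Socket a (308,360) stands upright inside the pocket in both views. Next is b, at (660,104).

```bash
python3 -m handwheel '[[[0,0,-50],[0,0,0]],[[0,0,-50],[0,0,0]],[[0,0,-38],[0,0,0]],[[0,0,0],[0,0,0]]]' 0.2
python3 -m handwheel '[[[0,0,0],[0,0,0]],[[0,0,0],[0,0,0]],[[0,0,0],[0,0,0]],[[0,0,0],[0,0,0]],[[0,0,0],[0,0,0]],[[0,0,0],[0,0,0]]]' 1
python3 -m handwheel '[[[0,0,60],[0,0,0]],[[0,0,60],[0,0,0]],[[-8,-31,0],[0,0,0]],[[-13,-52,0],[0,0,0]],[[-13,-52,0],[0,0,0]],[[-13,-52,0],[0,0,0]],[[-13,-52,0],[0,0,0]],[[-13,-52,0],[0,0,0]],[[-13,-52,0],[0,0,0]],[[-13,-52,0],[0,0,0]],[[-13,-52,0],[0,0,0]],[[-11,-44,0],[0,0,0]]]'
python3 -m handwheel '[[[0,0,-40],[0,0,0]],[[0,0,-40],[0,0,0]],[[0,0,0],[0,0,0]],[[0,0,0],[0,0,0]]]'
python3 - <<'E'
from m import *
s=capture("side"); print(get_obs()["tool_pos"]); cv2.imwrite("pics/s6.png",cv2.resize(s["img"][230:370,390:570],None,fx=3,fy=3)[:,:,::-1])
E
```

```text
time: 8.88
tool_pos: [657.7, 102.5, 37.9]
tcp_rot: [-3.139, -0.006, 2.743]
contact_force: [-1.0, -0.4, 0.4]
grip_width: 73.5
time: 9.62
tool_pos: [660.3, 104.6, 41.4]
tcp_rot: [3.141, 0.001, 2.745]
contact_force: [-0.6, 2.4, 4.2]
grip_width: 31.2
time: 11.12
tool_pos: [535.5, -388.6, 159.9]
tcp_rot: [3.141, -0.002, 2.744]
contact_force: [0.6, 0.2, -1.2]
grip_width: 31.8
time: 11.62
tool_pos: [537.4, -387.2, 82.0]
tcp_rot: [-3.141, 0.001, 2.745]
contact_force: [0.3, 0.2, -1.0]
grip_width: 31.6
[ 537.79720385 -387.37876523   82.69635288]
```

View pics/s6.png

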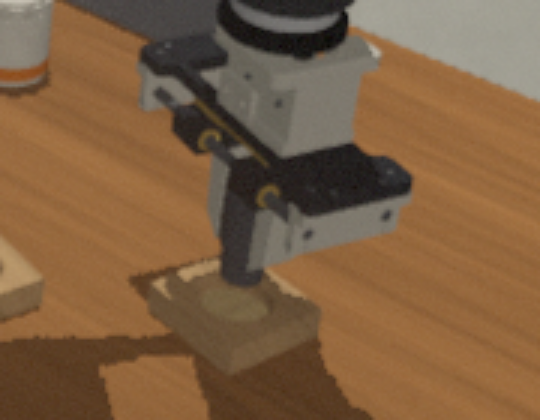

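Socket b's foot (240,272) is over block b's pocket (235,302). Lowering, releasing, then on to c.

```bash
python3 -m handwheel '[[[0,0,-18],[0,0,0]],[[0,0,-10],[0,0,0]],[[0,0,-3],[0,0,0]],[[0,0,0],[0,0,0]]]'
python3 -m handwheel '[[[0,0,0],[0,0,0]],[[0,0,0],[0,0,0]],[[0,0,0],[0,0,0]],[[0,0,0],[0,0,0]]]' 0.3
python3 -m handwheel '[[[0,0,60],[0,0,0]],[[0,0,70],[0,0,0]],[[0,0,8],[0,0,0]],[[-6,54,0],[0,0,0]],[[-7,54,0],[0,0,0]],[[-7,54,0],[0,0,0]],[[-7,54,0],[0,0,0]],[[-7,54,0],[0,0,0]],[[-7,54,0],[0,0,0]],[[-7,54,0],[0,0,0]],[[-7,54,0],[0,0,0]],[[-6,56,0],[0,0,0]]]' 0.1
python3 -m handwheel '[[[0,0,0],[0,0,0]],[[0,0,0],[0,0,0]]]'
python3 - <<'E'
from m import *
c=capture("top"); s=capture("side"); print(get_obs()["tool_pos"]); 
print("b",fit(c,537,-387,8,16,64))
cv2.imwrite("pics/s7.png",cv2.resize(np.hstack([s["img"][170:370,250:510],c["img"][195:395,460:560]]),None,fx=2.2,fy=2.2)[:,:,::-1])
E
```

```text
time: 12.18
tool_pos: [536.9, -386.7, 49.7]
tcp_rot: [3.141, -0.0, 2.745]
contact_force: [0.0, 0.1, -1.1]
grip_width: 31.6
time: 12.68
tool_pos: [536.9, -386.8, 49.8]
tcp_rot: [3.142, 0.0, 2.745]
contact_force: [0.2, 0.2, -0.8]
grip_width: 63.5
time: 12.92
tool_pos: [536.9, -386.8, 49.8]
tcp_rot: [3.142, 0.0, 2.745]
contact_force: [0.1, -0.4, -0.5]
grip_width: 64.2
[ 536.89815789 -386.78914642   49.74857874]
b (np.float64(0.5622895622895623), 544, -367)out of range: row 2 has 70, outside -62.5 to 62.5
```

View pics/s7.png

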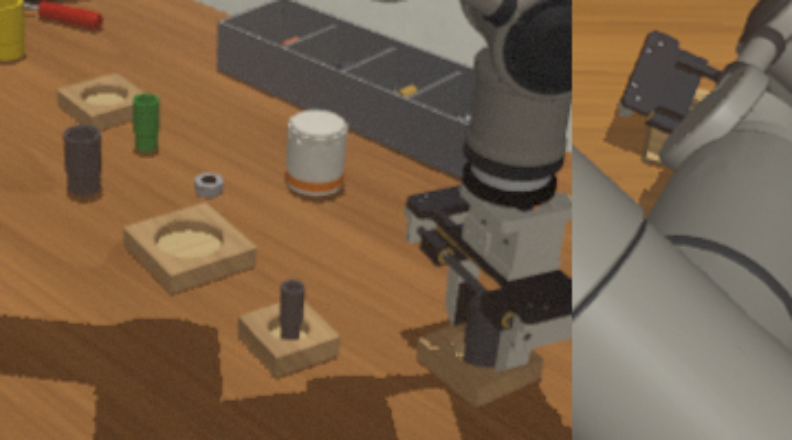

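The travel call was refused because one row was 70 mm, so the arm is still at block b with the jaws open. I'll resend it with legal rows.

```bash
python3 -m handwheel '[[[0,0,60],[0,0,0]],[[0,0,60],[0,0,0]],[[0,0,18],[0,0,0]],[[-6,54,0],[0,0,0]],[[-7,54,0],[0,0,0]],[[-7,54,0],[0,0,0]],[[-7,54,0],[0,0,0]],[[-7,54,0],[0,0,0]],[[-7,54,0],[0,0,0]],[[-7,54,0],[0,0,0]],[[-7,54,0],[0,0,0]],[[-6,56,0],[0,0,0]]]' 0.1
python3 -m handwheel '[[[0,0,0],[0,0,0]],[[0,0,0],[0,0,0]]]'
python3 - <<'E'
from m import *
c=capture("top"); s=capture("side"); print(get_obs()["tool_pos"]); 
print("b",fit(c,537,-387,8,16,64))
cv2.imwrite("pics/s7b.png",cv2.resize(np.hstack([s["img"][170:370,250:510],c["img"][195:395,460:560]]),None,fx=2.2,fy=2.2)[:,:,::-1])
E
```

```text
time: 14.52
tool_pos: [475.6, 102.8, 188.1]
tcp_rot: [3.141, 0.001, 2.744]
contact_force: [0.8, -0.9, 0.1]
grip_width: 82.7
time: 14.78
tool_pos: [476.0, 101.0, 187.9]
tcp_rot: [-3.141, 0.001, 2.746]
contact_force: [-0.3, -0.3, 0.8]
grip_width: 82.7
[476.14673826 100.12525222 187.75838823]
b (np.float64(0.5445026178010471), 537, -389)
```

View pics/s7b.png

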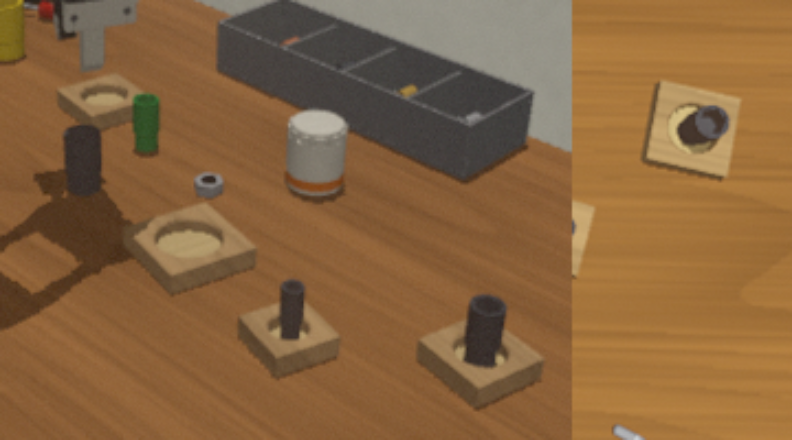

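b (485,330) stands in its pocket. Taking c.

```bash
python3 -m handwheel '[[[0,0,-55],[0,0,0]],[[0,0,-55],[0,0,0]],[[0,0,-34],[0,0,0]],[[0,0,0],[0,0,0]]]' 0.1
python3 -m handwheel '[[[0,0,0],[0,0,0]],[[0,0,0],[0,0,0]],[[0,0,0],[0,0,0]],[[0,0,0],[0,0,0]],[[0,0,0],[0,0,0]],[[0,0,0],[0,0,0]]]' 1
python3 -m handwheel '[[[0,0,60],[0,0,0]],[[0,0,60],[0,0,0]],[[31,29,0],[0,0,0]],[[40,35,0],[0,0,0]],[[40,35,0],[0,0,0]],[[30,30,0],[0,0,0]],[[0,0,0],[0,0,0]],[[0,0,-40],[0,0,0]],[[0,0,-40],[0,0,0]],[[0,0,0],[0,0,0]],[[0,0,0],[0,0,0]]]'
python3 - <<'E'
from m import *
s=capture("side"); print(get_obs()["tool_pos"]); cv2.imwrite("pics/s8.png",cv2.resize(s["img"][130:270,210:390],None,fx=3,fy=3)[:,:,::-1])
E
```

```text
time: 15.38
tool_pos: [474.5, 99.8, 41.8]
tcp_rot: [-3.139, -0.005, 2.743]
contact_force: [0.5, -1.4, 0.9]
grip_width: 83.0
time: 16.12
tool_pos: [475.9, 101.1, 44.2]
tcp_rot: [-3.142, 0.0, 2.745]
contact_force: [-1.1, -2.3, 6.2]
grip_width: 41.4
time: 17.5
tool_pos: [617.4, 230.1, 85.1]
tcp_rot: [3.141, 0.001, 2.745]
contact_force: [0.7, -0.7, -2.6]
grip_width: 41.6
[617.88862125 230.26523409  85.85820797]
```

View pics/s8.png

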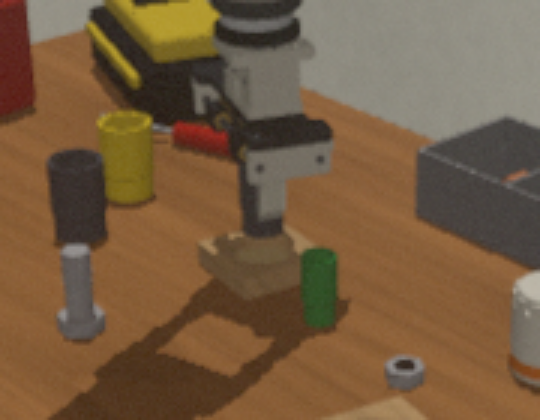

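Socket c (262,228) is over block c, clear of the green one. Lowering, releasing, then on to d.

```bash
python3 -m handwheel '[[[0,0,-18],[0,0,0]],[[0,0,-10],[0,0,0]],[[0,0,-4],[0,0,0]],[[0,0,0],[0,0,0]]]'
python3 -m handwheel '[[[0,0,0],[0,0,0]],[[0,0,0],[0,0,0]],[[0,0,0],[0,0,0]],[[0,0,0],[0,0,0]]]' 0.3
python3 -m handwheel '[[[0,0,60],[0,0,0]],[[0,0,60],[0,0,0]],[[0,0,17],[0,0,0]],[[-20,43,0],[0,0,0]],[[-20,44,0],[0,0,0]],[[-20,44,0],[0,0,0]],[[-20,43,0],[0,0,0]],[[0,0,0],[0,0,0]],[[0,0,0],[0,0,0]],[[0,0,0],[0,0,0]]]' 0
python3 - <<'E'
from m import *
c=capture("top"); s=capture("side"); print(get_obs()["tool_pos"]); 
print("c",fit(c,617,230,8,21,70),"d",fit(c,537,404,0,27,78))
cv2.imwrite("pics/s9.png",cv2.resize(np.hstack([s["img"][100:270,180:350],c["img"][150:320,90:290]]),None,fx=2.1,fy=2.1)[:,:,::-1])
E
```

```text
time: 18.05
tool_pos: [616.3, 230.1, 52.3]
tcp_rot: [-3.141, -0.001, 2.745]
contact_force: [-4.4, -2.6, 3.6]
grip_width: 41.6
time: 18.55
tool_pos: [617.0, 230.3, 51.7]
tcp_rot: [3.141, 0.0, 2.745]
contact_force: [-0.5, 0.3, 0.2]
grip_width: 64.2
time: 19.8
tool_pos: [537.5, 403.0, 188.4]
tcp_rot: [-3.141, -0.0, 2.743]
contact_force: [0.2, -0.3, 0.4]
grip_width: 92.0
[537.58276639 403.06477243 188.60878456]
c (np.float64(0.6502835538752363), 620, 231) d (np.float64(0.6781609195402298), 532, 412)
```

View pics/s9.png

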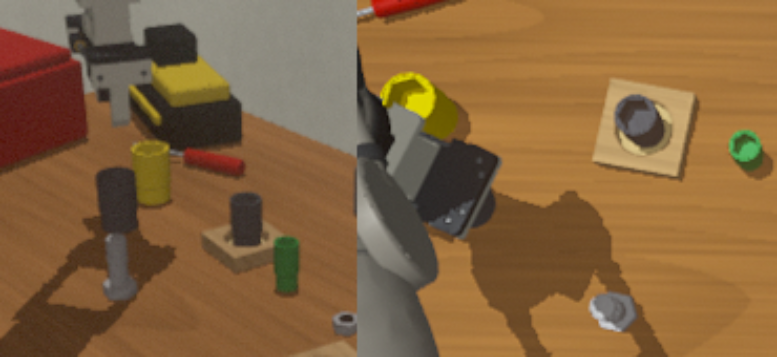

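c (245,218) stands in its pocket. Taking d; the yellow one stays clear beside the jaws.

```bash
python3 -m handwheel '[[[0,0,-50],[0,0,0]],[[0,0,-50],[0,0,0]],[[0,0,-30],[0,0,0]],[[0,0,-12],[0,0,0]],[[0,0,0],[0,0,0]]]' 0
python3 -m handwheel '[[[0,0,0],[0,0,0]],[[0,0,0],[0,0,0]],[[0,0,0],[0,0,0]],[[0,0,0],[0,0,0]],[[0,0,0],[0,0,0]],[[0,0,0],[0,0,0]]]' 1
python3 -m handwheel '[[[0,0,40],[0,0,0]],[[0,0,50],[0,0,0]],[[0,0,40],[0,0,0]],[[-5,-34,0],[0,0,0]],[[-7,-50,0],[0,0,0]],[[-7,-50,0],[0,0,0]],[[-7,-50,0],[0,0,0]],[[-7,-50,0],[0,0,0]],[[-7,-50,0],[0,0,0]],[[-7,-50,0],[0,0,0]],[[-7,-50,0],[0,0,0]],[[-7,-50,0],[0,0,0]]]'
python3 -m handwheel '[[[-5,-49,0],[0,0,0]],[[0,0,0],[0,0,0]],[[0,0,-45],[0,0,0]],[[0,0,-45],[0,0,0]],[[0,0,0],[0,0,0]],[[0,0,0],[0,0,0]]]'
python3 - <<'E'
from m import *
s=capture("side"); print(get_obs()["tool_pos"]); cv2.imwrite("pics/s10.png",cv2.resize(s["img"][180:320,250:430],None,fx=3,fy=3)[:,:,::-1])
E
```

```text
time: 20.52
tool_pos: [537.2, 403.8, 46.7]
tcp_rot: [-3.141, -0.0, 2.744]
contact_force: [0.0, 0.3, 0.1]
grip_width: 91.8
time: 21.28
tool_pos: [537.5, 405.1, 47.5]
tcp_rot: [3.139, 0.001, 2.745]
contact_force: [2.3, 4.8, 2.3]
grip_width: 53.9
time: 22.78
tool_pos: [473.8, -31.3, 175.5]
tcp_rot: [-3.14, -0.004, 2.745]
contact_force: [1.2, -0.6, -6.1]
grip_width: 53.7
time: 23.52
tool_pos: [471.3, -78.5, 87.6]
tcp_rot: [3.142, 0.0, 2.745]
contact_force: [-0.7, -0.6, -5.4]
grip_width: 54.0
[471.82204734 -78.72631749  88.20049446]
```

View pics/s10.png

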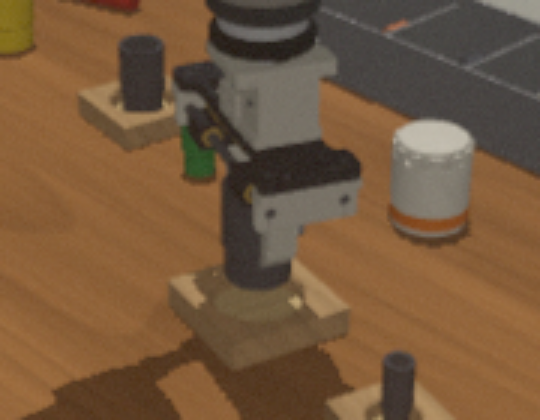

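Socket d (255,270) is over the largest pocket. Lowering, releasing and retreating.

```bash
python3 -m handwheel '[[[0,0,-18],[0,0,0]],[[0,0,-10],[0,0,0]],[[0,0,-4],[0,0,0]],[[0,0,0],[0,0,0]]]'
python3 -m handwheel '[[[0,0,0],[0,0,0]],[[0,0,0],[0,0,0]],[[0,0,0],[0,0,0]],[[0,0,0],[0,0,0]]]' 0.15
python3 -m handwheel '[[[0,0,50],[0,0,0]],[[0,0,60],[0,0,0]],[[0,0,60],[0,0,0]],[[-10,55,0],[0,0,0]],[[-10,55,0],[0,0,0]],[[-10,55,0],[0,0,0]],[[-20,55,0],[0,0,0]],[[-20,55,0],[0,0,0]],[[-20,55,0],[0,0,0]],[[0,0,0],[0,0,0]],[[0,0,0],[0,0,0]]]' 0.15
python3 - <<'E'
from m import *
c=capture("top"); s=capture("side"); o=get_obs();print(o["tool_pos"],o["time"],"d",fit(c,471,-79,8,27,78))
cv2.imwrite("pics/s11.png",cv2.resize(np.hstack([s["img"][140:370,200:520],c["img"][130:360,180:560]]),None,fx=1.14,fy=1.14)[:,:,::-1])
E
```

```text
time: 24.08
tool_pos: [471.3, -78.9, 55.4]
tcp_rot: [3.141, 0.001, 2.745]
contact_force: [0.0, -0.1, -6.0]
grip_width: 53.6
time: 24.58
tool_pos: [471.0, -78.8, 54.9]
tcp_rot: [3.141, 0.0, 2.745]
contact_force: [-0.1, -0.4, 0.0]
grip_width: 77.8
time: 25.95
tool_pos: [380.8, 251.1, 224.7]
tcp_rot: [-3.141, 0.0, 2.746]
contact_force: [0.5, 0.8, 0.5]
grip_width: 78.0
[381.36260128 250.26181644 224.70836901] 26.05 d (np.float64(0.7633053221288515), 471, -79)
```

View pics/s11.png

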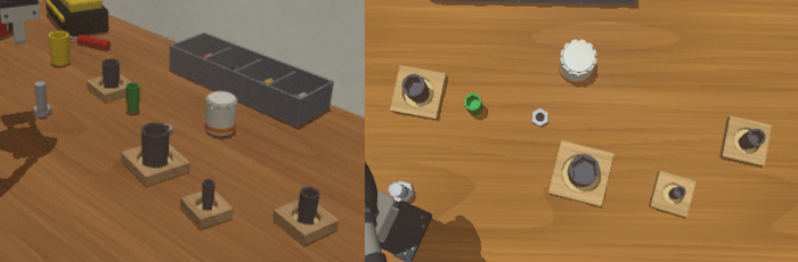

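All four stand in their pockets. The filter, bolt and look-alikes have not moved, and the arm is clear. Handing in.

```bash
python3 -c "
from plant import bot; print(bot.close_job())"
```

```text
the job is handed in; nothing more can be done
None
```

All four sockets are in their blocks, placed in the order a, b, c, d. Each was lowered to within about 1 mm of the pocket floor, then released. The job was handed in at about 26 s of the 109 s allowed.

**Last pictures (top and side):** all four stand upright inside their pockets. The filter, the bolt, and the yellow and green look-alikes are where they stood at the start. The arm ended clear, with its fingertips about 200 mm up. Reported forces stayed under about 10 N.

**Checks against the images:** the top-camera fit agreed with the pocket centres to about 1–3 mm, well inside the 8 mm clearance.

**Disagreements and failures:**
- **Side camera:** its fit differed from the top camera's by 4–10 mm at the start and by about 15 mm for the placed socket a. I relied on the top camera, and the grasps and placings bore that out.
- **Blocked view:** two top-camera fits (b and d) were off while the arm hid the socket, so I ignored them. The fit for b was repeated with a clear view and agreed. I took d from its first measurement, made with a clear view, and its grasp was good.
- **Refused move:** one travel call was refused because a row was too large. I resent it with smaller steps and nothing had moved.

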